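Make up the cleaning and oiling trays at the watchmaker's bench

TASK

Make up the two kits on the watchmaker's bench. The wide tray gets the cleaning kit: the glass pump bottle in the back left well, the rubber dust blower in the back right well and the eye loupe in the front well; the narrow tray gets the oiling kit: the slim dropper bottle in the back well and the steel oil pot in the front well (back is the side away from the robot, left is the robot's left). In each tray the tall things go in at the back before the short one goes in front; set everything down gently, upright on the floor of its well, knock nothing over, let go, and leave the jar, the spirit lamp and the die stand where they are.

Things in the scene. Friction and masses are not known exactly. Their poses are not given: they have to be found in the camera images.
- wide_tray: Wide tray, cleaning kit: beech block 170 (x) by 200 (y) by 12 mm, fixed, three round felt-lined wells, floors 6 mm above the bench. Origin: centre of underside; +x to its back edge, away from the robot (within 0.25 rad), +y to the robot's left. Wells (x, y mm): pump bottle back left (+42, +50) 72 across; blower back right (+42, -50) 64 across; loupe front (-46, 0) 62 across. Trays may swap sides.
- narrow_tray: Narrow tray, oiling kit: beech block 170 (x) by 100 (y) by 12 mm, fixed, two round felt-lined wells, floors 6 mm above the bench. Origin: centre of underside; +x to its back edge, away from the robot (within 0.25 rad), +y to the robot's left. Wells (x, y mm): dropper bottle back (+46, 0) 54 across; oil pot front (-46, 0) 62 across. Trays may swap sides.
- pump_bottle_c (a point): Tall solvent pump bottle standing on the bench: clear round glass body 50 mm across and straight up to 56 mm, steel collar and a shallow steel dish top 38 mm across, 88 mm high in all, about 0.22 kg. The position is on its upright axis, about half-way up, 46 mm above its foot.
- blower_c (a point): Tall dust blower standing on the bench: black rubber bulb 48 mm across (straight from 30 to 58 mm up) on a 40 mm foot, tapering to a thin steel nozzle that points up, 93 mm high in all, about 0.07 kg, does not squash. The position is on its upright axis, about half-way up, 48 mm above its foot.
- dropper_bottle_c (a point): Tall slim oil bottle standing on the bench: amber glass 30 mm across and straight up to 54 mm, black cap 21 mm across with a small rubber pipette bulb, 85 mm high in all, about 0.06 kg. The position is on its upright axis, about half-way up, 43 mm above its foot.
- loupe_c (a point): Short watchmaker's eye loupe standing on its eyecup, lens up: black plastic, eyecup 40 mm across narrowing to a straight barrel 31 mm across from 18 to 47 mm up, rim 33 mm, 51 mm high in all, about 0.04 kg. The position is on its upright axis, about half-way up, 26 mm above its foot.
- oil_pot_c (a point): Short steel oil pot: foot 40 mm across, narrow dark waist, straight cup 38 mm across from 13 to 37 mm up, 40 mm lid with a small dark knob, 52 mm high in all, about 0.12 kg. The position is on its upright axis, about half-way up, 26 mm above its foot.
- glass_jar_c (a point): Bystander, leave alone: wide low clear glass jar with a thick clear lid, 68 mm across, 51 mm high, loose on the bench. Position on its axis, 25 mm up.
- spirit_lamp_c (a point): Bystander, leave alone: small brass spirit lamp with a snuffer cap, 48 mm across with a small wire ring at one side, 60 mm high, loose on the bench. Position on its axis, 30 mm up.
- die_stand_c (a point): Bystander, leave alone: low round black stand with three white nylon dies, 70 mm across, 29 mm high, loose on the bench. Position on its axis, 15 mm up. Other small parts lie on the mat, all under 12 mm high.
Things that resemble listed ones, but are neither listed nor needed, are in the scene too. What is shaped like the narrow_tray but yellow is not meant.

How it is judged:
By the outcome, as a careful person would: the job done as asked, in the order asked, and still so for the second after the job is handed in, with the robot touching nothing.
It also fails if it takes over 128 s, if anything falls off the work surface, if the arm or the gripper's body presses on something with over 40 N, if the wrist force passes 120 N, or if a joint passes its speed limit or range.

ROBOT

A 6-joint arm with a two-finger parallel gripper is mounted at the origin on the work surface. World frame = base frame: x ahead of the robot, y to its left, z up, the work surface at z = 0. Lengths are in m, angles in rad, forces in N, time in s.
With the tool pointing down it reaches from about 0.35 to 0.775 m from the base axis. Payload 5.5 kg.
Tool frame: the origin (TCP) lies midway between the tips of the shut fingers; the grasp point (between the pads) lies 19 mm behind it; z points along the fingers, y is the direction in which the jaws open and shut (so a half turn about z gives the same grasp; the last joint's range is limited). The gripper opens to 85 mm and grips with 20 to 120 N. Pads are 22 mm wide; open, the fingers measure 114 mm over their backs; the gripper's body (76 mm by 85 mm) begins 54 mm behind the grasp point. The pads swing forward as they close: fully open they stand 13 mm farther back than shut.
Start: joints at [-0.14, 0.313, 0.046, 1.304, 0, 1.431], TCP at [0.575, -0, 0.231] pointing down, gripper open.
Joint ranges: [-2.76, 2.76], [-0.86, 1.69], [-1.03, 1.26], [-2.2, 2.34], [-1.47, 1.5], [-3.14, 3.14]. Speed limits (rad/s): [2.57, 2.57, 3.14, 3.14, 3.14, 3.14].

INTERFACE

Orientations are given as a unit quaternion [w, x, y, z].
In Python, from workcell import env gives the robot as it stands.
- The arm moves only by the shell command python3 -m creep 'ROWS' [OPENING] [FORCE]. ROWS is JSON, a list of rows, each a list of 6 numbers: the shift along the tool's x, y, z in m, then the turn, a rotation vector about the tool's x, y, z in degrees. A call has exactly 8 rows; each row is the pose to reach, as a shift and turn from the pose commanded when the call began, along the tool's axes at that moment; what a row does not reach only later rows make up. A row lasts 1/10 s, in which the tool goes at most 50 mm and 8.59 degrees, less where a joint would pass 70% of its speed; a pose out of reach is approached as far as the arm can. A call with a gripper value outside its range is refused whole. OPENING is the finger opening in m, from 0 to 0.0854, set as the call begins (- or left out, the last holds). The fingers move at their own pace and stop on an object; FORCE is the grip in N (left out, the last holds). Time passes only in rows, so rows that repeat a pose let the fingers close, or fill a call up. It gives the time, the measured TCP pose, the force and the opening at its end, in the units of the state.
- env.get_state(): the state, without advancing time (a new reading comes with each control period).
- env.read_camera(name): name is "scene" or "side" or "wrist"; returns (picture, depth): 384x512x3 uint8, blue, green, red; 384x512 float32, m along the optical axis (not along the pixel's ray), 0 where there is no reading.
- env.camera_params(name): a dict with "fx", "fy", "cx", "cy" (pixels), "position" and "orientation" of the camera in the world. Camera axes: x right, y up, looking along -z (the intrinsics and any distortion apply to the point x, -y, -z); pixel columns grow to the right and rows downward; lengths in m; the calibration is good to about 2 mm. A picture is of the moment at which its call begins: read the wrist's pose just before it. camera_params takes no time and is no camera call; for the wrist camera it gives the pose at the moment of the call.
- env.hand_in(): hands the job in, once; it reports no verdict.
The state is a dict: "clock": time; "joint_pos": joint angles; "qvel": joint speeds; "tau": joint torques, N m; "tcp_pos": TCP position; "orientation": TCP orientation; "wrist_force": force on the tool from outside, world axes, zero at the start; "ft_torque": the same for the moment, N m; "finger_gap": finger opening in m.
Only numpy, scipy, OpenCV 4.12 (cv2) and the standard library are available. Lean on these libraries where they do the work, as an engineer would, in place of code of your own. Each camera call takes 0.05 s, during which the arm holds its last target. There are 200 camera calls.

## Working session

There is one attempt and no reset: what is moved stays moved. The work goes in short steps, Python scripts to look and compute and a shell command to move; the robot and the scene stay as the last step left them, time stands still between calls to the robot, and variables do not carry over. Pictures are saved under pics/ and viewed, about 12 in all and at most 16, crops included, and the job is handed in when it is done.

```bash
ls; mkdir -p pics
cat > h.py <<'E'
import numpy as np, cv2
from scipy.spatial.transform import Rotation as R
from workcell import env
def q2R(q): return R.from_quat([q[1],q[2],q[3],q[0]]).as_matrix()
def cam(n):
    p=env.camera_params(n); im,d=env.read_camera(n); return p,im,d
def ray(p,u,v):
    M=q2R(p["orientation"]); k=np.array([(u-p["cx"])/p["fx"],-(v-p["cy"])/p["fy"],-1.])
    return np.array(p["position"]),M@k
def onz(p,u,v,z):
    o,r=ray(p,u,v); return o+r*(z-o[2])/r[2]
def cloud(p,d):
    v,u=np.mgrid[:d.shape[0],:d.shape[1]]
    k=np.stack([(u-p["cx"])/p["fx"],-(v-p["cy"])/p["fy"],-np.ones(d.shape)],-1)*d[...,None]
    return k@q2R(p["orientation"]).T+np.array(p["position"])
E
python3 - <<'E'
from h import *
import pickle
print(env.get_state())
for n in("scene","side","wrist"):
    p,im,d=cam(n); print(n,p); cv2.imwrite(f"pics/{n}0.png",im); pickle.dump((p,im,d),open(f"{n}0.pkl","wb"))
E
```

```text
pics
{'clock': 0.0, 'joint_pos': array([-1.39584217e-01,  3.14025719e-01,  4.49826144e-02,  1.30368144e+00,
       -3.82758620e-05,  1.43123124e+00]), 'qvel': array([-1.23803711e-03,  1.70391087e-03,  3.69039898e-04, -9.64516144e-06,
        4.60401021e-04, -1.55487034e-03]), 'tau': array([-2.90074182e-03, -4.80629075e+01,  2.98531097e+01,  1.95313990e-02,
       -3.83516899e-04, -4.27451073e-05]), 'tcp_pos': array([5.74453552e-01, 6.46182513e-05, 2.30396023e-01]), 'orientation': array([-7.58424590e-04,  7.07113202e-01,  7.07099703e-01, -5.95539593e-04]), 'wrist_force': array([-0.69257603, -0.02527143, -0.0981552 ]), 'ft_torque': array([ 0.00694117, -0.00240928,  0.02105602]), 'finger_gap': 0.0855777309168188}
scene {'fx': 376.77761720721344, 'fy': 376.77761720721344, 'cx': 257.5145888767592, 'cy': 190.55053900712008, 'position': array([1.22482425, 0.48750063, 0.7442949 ]), 'orientation': array([0.42311025, 0.22242848, 0.3882979 , 0.78786295])}
side {'fx': 455.10233456699535, 'fy': 455.10233456699535, 'cx': 249.23567432440643, 'cy': 195.79037637852895, 'position': array([ 0.28295826, -0.84108715,  0.80868811]), 'orientation': array([ 0.9052177 ,  0.41115654, -0.0358964 , -0.10120608])}
wrist {'fx': 343.5406862891297, 'fy': 343.5406862891297, 'cx': 251.92206403992625, 'cy': 193.91416445329966, 'position': array([0.57480961, 0.08258779, 0.37216079]), 'orientation': array([ 9.86496529e-01, -1.63780400e-01,  7.60758126e-04, -1.78307938e-05])}
```

View pics/scene0.png

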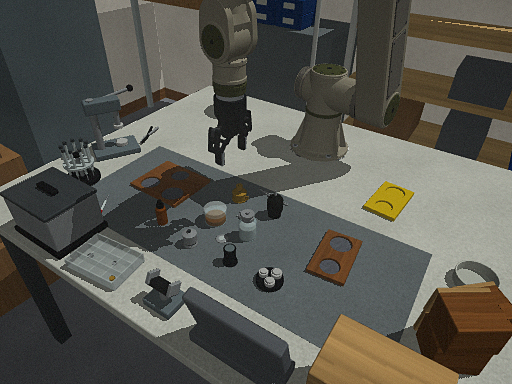

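View pics/side0.png

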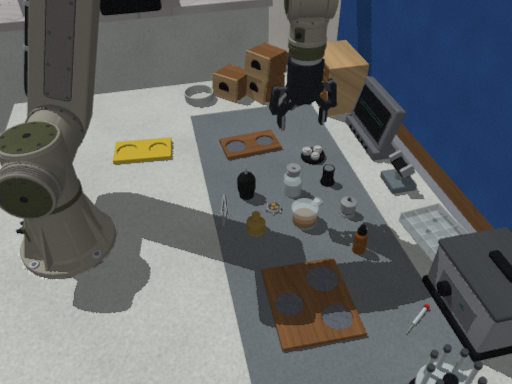

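The scene view shows the wide tray at (170,183), the narrow tray at (335,257), the yellow decoy at (388,200), and the objects between them. The side view shows the blower (246,185), pump (292,180), loupe (328,175), pot (348,207), dropper (360,240), lamp (257,224), jar (305,213) and dies (313,155).

Run:
```python
from h import *
import pickle
S={n:pickle.load(open(n+"0.pkl","rb")) for n in("scene","side")}
# two-view triangulation of hand-picked tops (scene uv, side uv)
def tri(a,b):
    o1,r1=ray(S["scene"][0],*a);o2,r2=ray(S["side"][0],*b)
    A=np.stack([r1,-r2],1);t=np.linalg.lstsq(A,o2-o1,rcond=None)[0]
    return (o1+r1*t[0]+o2+r2*t[1])/2,np.linalg.norm(o1+r1*t[0]-o2-r2*t[1])
for n,a,b in[("blower",(275,206),(246,186)),("pump",(247,226),(292,182)),("loupe",(230,254),(328,175)),("pot",(189,236),(348,208)),("dropper",(161,213),(360,240)),("lamp",(239,193),(257,224)),("jar",(215,214),(305,212)),("die",(269,279),(313,155))]:
    print(n,*tri(a,b))
# height maps, 1.5mm/px: col = -y, row = -x
out=[]
for n in S:
    p,im,d=S[n];P=cloud(p,d);m=(d>0)&(P[...,2]<.15)&(P[...,2]>-.02)
    M=np.zeros((300,500,3),np.uint8)
    c=((.42-P[...,1])/.0016).astype(int);r=((.82-P[...,0])/.0016).astype(int)
    m&=(c>=0)&(c<500)&(r>=0)&(r<300)
    print(n,"bench z",np.median(P[...,2][m]))
    M[r[m],c[m]]=im[m]
    out.append(cv2.dilate(M,np.ones((3,3))))
cv2.imwrite("pics/top.png",np.vstack(out))
```

```text
blower [0.45620568 0.06909344 0.03267547] 0.004024176689971008
pump [0.57846816 0.05180575 0.03591387] 0.002324593691209879
loupe [0.68497673 0.06942189 0.02674894] 0.005253141923058203
pot [ 0.69052912 -0.06498153  0.02315417] 0.004766778971682447
dropper [ 0.67139592 -0.18551652  0.03474764] 0.0034588666958809476
lamp [ 0.45402496 -0.06519028  0.02170705] 0.006191816113821013
jar [ 0.58018015 -0.05947303  0.0276301 ] 0.0017012744439745744
die [0.68425434 0.18942313 0.00872617] 0.002884910440383494
scene bench z 0.0012182677349497073
side bench z 0.00265552598058294
```

View pics/top.png

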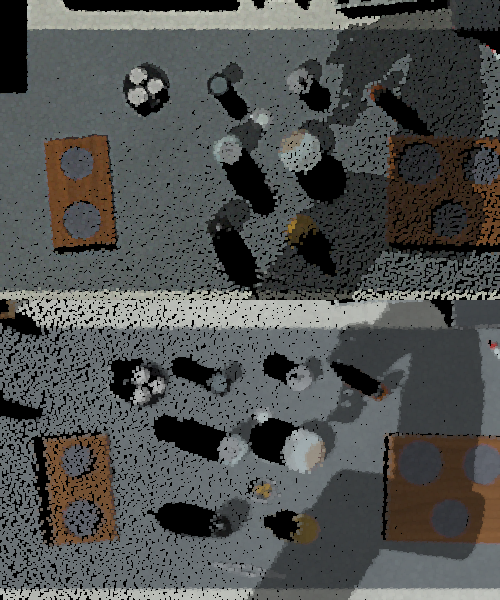

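View pics/wrist0.png

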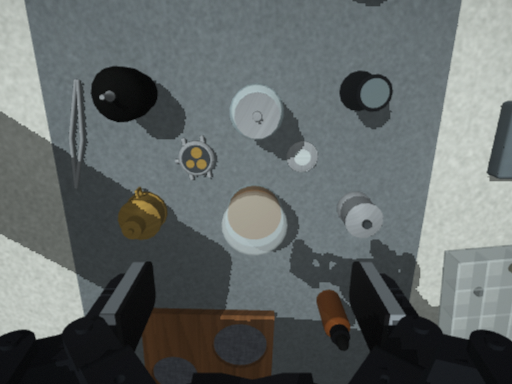

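Pictures viewed: 4. The wrist view has the blower nozzle at (104,97), pump dish (257,113), loupe rim (375,93), pot knob (367,225) and dropper bulb (342,340). The jar (254,222) and lamp (142,215) are also in it. Next I'll refine these positions with the depth readings at the tops.

```bash
cat >> h.py <<'E'
G={"pump":(.578,.052,.080,.095),"blower":(.456,.069,.075,.1),"loupe":(.685,.069,.046,.056),"pot":(.690,-.065,.036,.047),"dropper":(.671,-.186,.06,.09)}
def top(n,p,d,g=None):
    x,y,lo,hi=G[n]
    if g: x,y=g
    P=cloud(p,d);m=(d>0)&(P[...,2]>lo)&(P[...,2]<hi)&(np.hypot(P[...,0]-x,P[...,1]-y)<.035)
    if m.sum()<5: return n,m.sum()
    q=P[m][:,:2].astype(np.float32);c,r=cv2.minEnclosingCircle(q)
    return n,int(m.sum()),np.round(c,4),round(r,4),np.round(q.mean(0),4)
E
python3 - <<'E'
from h import *
import pickle
for c in("wrist","scene","side"):
    p,im,d=pickle.load(open(c+"0.pkl","rb"))
    for n in G: print(c,*top(n,p,d))
    # wells: dark felt within tray colour hull
    h=cv2.cvtColor(im,cv2.COLOR_BGR2HSV);P=cloud(p,d)
    br=cv2.inRange(h,(3,90,30),(16,255,255));br[(P[...,2]<.004)|(P[...,2]>.025)]=0
    for nm,yl,yh,lw in(("wide",-.42,-.18,[(42,50),(42,-50),(-46,0)]),("narrow",.2,.4,[(46,0),(-46,0)])):
        m=br.copy();m[(P[...,1]<yl)|(P[...,1]>yh)|(P[...,0]<.38)|(P[...,0]>.66)]=0
        if m.sum()<255*300: continue
        q=P[m>0][:,:2].astype(np.float32);print(c,nm,cv2.minAreaRect(q))
E
```

```text
wrist pump 1645 [0.5779 0.0523] 0.019 [0.5779 0.0527]
wrist blower 215 [0.4563 0.0682] 0.0074 [0.457  0.0681]
wrist loupe 1082 [0.6838 0.0689] 0.0168 [0.6834 0.0694]
wrist pot 992 [ 0.6916 -0.0603] 0.0205 [ 0.6902 -0.0584]
wrist dropper 386 [ 0.6701 -0.1848] 0.0108 [ 0.6685 -0.1814]
wrist wide ((0.5449795722961426, -0.2496512234210968), (0.23488865792751312, 0.11962126195430756), 4.84420108795166)
scene pump 108 [0.5781 0.0548] 0.02 [0.5784 0.0538]
scene blower 21 [0.4566 0.0699] 0.0081 [0.4571 0.0697]
scene loupe 104 [0.6851 0.0709] 0.0169 [0.6858 0.0713]
scene pot 120 [ 0.6907 -0.0593] 0.0215 [ 0.6938 -0.0567]
scene dropper 56 [ 0.6709 -0.185 ] 0.0109 [ 0.6733 -0.1816]
scene wide ((0.5160131454467773, -0.29870522022247314), (0.20260480046272278, 0.17347680032253265), 87.95941925048828)
scene narrow ((0.5145219564437866, 0.29276204109191895), (0.17346644401550293, 0.10096942633390427), 5.158183574676514)
side pump 117 [0.5811 0.0511] 0.0195 [0.5803 0.0509]
side blower 33 [0.4565 0.0669] 0.0116 [0.4576 0.065 ]
side loupe 88 [0.6838 0.07  ] 0.0191 [0.6855 0.0665]
side pot 137 [ 0.6945 -0.0605] 0.0214 [ 0.6919 -0.0643]
side dropper 89 [ 0.6707 -0.1885] 0.0106 [ 0.67   -0.1906]
side wide ((0.5443885922431946, -0.2917850613594055), (0.2243470400571823, 0.22563223540782928), 88.55496978759766)
side narrow ((0.5150921940803528, 0.2896142899990082), (0.16947263479232788, 0.10730287432670593), 3.6137635707855225)
```

```bash
python3 -m creep '[[0.02,0.001,0.02,0,0,0],[0.04,0.003,0.05,0,0,0],[0.0525,0.003,0.08,0,0,0],[0.0525,0.003,0.11,0,0,0],[0.0525,0.003,0.14,0,0,0],[0.0525,0.003,0.16,0,0,0],[0.0525,0.003,0.18,0,0,0],[0.0525,0.003,0.19,0,0,0]]' 0.0854 50
python3 -m creep '[[0,0,0.008,0,0,0],[0,0,0.014,0,0,0],[0,0,0.018,0,0,0],[0,0,0.018,0,0,0],[0,0,0.018,0,0,0],[0,0,0.018,0,0,0],[0,0,0.018,0,0,0],[0,0,0.018,0,0,0]]' 0.0854
```

```text
clock: 0.95
tcp_pos: [0.5765, 0.0526, 0.0391]
orientation: [-0.001, 0.707, 0.707, -0.001]
wrist_force: [-0.2, 0.2, 0.3]
finger_gap: 0.0852
clock: 1.75
tcp_pos: [0.5783, 0.0525, 0.0237]
orientation: [0.0, 0.707, 0.707, 0.0]
wrist_force: [0.3, -0.6, -0.2]
finger_gap: 0.0851
```

Now I'll close on the pump and lift.

```bash
python3 -m creep '[[0,0,0,0,0,0],[0,0,0,0,0,0],[0,0,0,0,0,0],[0,0,0,0,0,0],[0,0,0,0,0,0],[0,0,0,0,0,0],[0,0,0,0,0,0],[0,0,0,0,0,0]]' 0.02 50
python3 -m creep '[[0,0,-0.005,0,0,0],[0,0,-0.015,0,0,0],[0,0,-0.03,0,0,0],[0,0,-0.05,0,0,0],[0,0,-0.075,0,0,0],[0,0,-0.1,0,0,0],[0,0,-0.12,0,0,0],[0,0,-0.13,0,0,0]]'
```

```text
clock: 2.55
tcp_pos: [0.5784, 0.0525, 0.0237]
orientation: [0.0, 0.707, 0.707, 0.0]
wrist_force: [1.1, -0.1, 4.5]
finger_gap: 0.0484
clock: 3.35
tcp_pos: [0.5786, 0.0525, 0.1555]
orientation: [0.001, 0.707, 0.707, 0.001]
wrist_force: [0.1, -0.7, -1.3]
finger_gap: 0.0484
```

```bash
python3 -m creep '[[-0.015,-0.001,0,0,0,0],[-0.055,-0.003,0,0,0,0],[-0.1,-0.006,0,0,0,0],[-0.15,-0.009,0,0,0,0],[-0.2,-0.012,0,0,0,0],[-0.245,-0.015,0,0,0,0],[-0.285,-0.018,0,0,0,0],[-0.3035,-0.018,0,0,0,0]]'
python3 -m creep '[[0,0,0.01,0,0,0],[0,0,0.03,0,0,0],[0,0,0.055,0,0,0],[0,0,0.075,0,0,0],[0,0,0.09,0,0,0],[0,0,0.1,0,0,0],[0,0,0.105,0,0,0],[0,0,0.105,0,0,0]]'
python3 - <<'E'
from h import *
p,im,d=cam("wrist");cv2.imwrite("pics/w1.png",im);print(env.get_state()["tcp_pos"])
p,im,d=cam("side");cv2.imwrite("pics/s1.png",cv2.resize(im[200:384,180:436],None,fx=2.5,fy=2.5))
E
```

```text
clock: 4.15
tcp_pos: [0.5582, -0.2551, 0.1516]
orientation: [-0.001, 0.709, 0.706, -0.001]
wrist_force: [-0.5, 0.6, -2.8]
finger_gap: 0.0484
clock: 4.95
tcp_pos: [0.5596, -0.2501, 0.0475]
orientation: [-0.001, 0.707, 0.707, -0.0]
wrist_force: [0.3, -0.0, -3.2]
finger_gap: 0.0484
[ 0.56012958 -0.25057814  0.04833038]
```

View pics/s1.png

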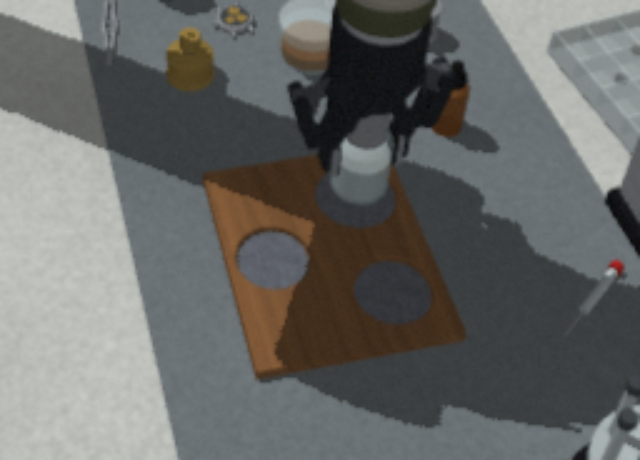

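Picture 5 shows the pump hanging upright over the back left well (355,200), centred. I'll lower it and check the force.

```bash
python3 -m creep '[[0,0,0.005,0,0,0],[0,0,0.009,0,0,0],[0,0,0.012,0,0,0],[0,0,0.014,0,0,0],[0,0,0.016,0,0,0],[0,0,0.017,0,0,0],[0,0,0.0175,0,0,0],[0,0,0.0175,0,0,0]]'
```

```text
clock: 5.85
tcp_pos: [0.5601, -0.251, 0.0308]
orientation: [0.0, 0.707, 0.707, 0.0]
wrist_force: [0.0, 0.7, -1.7]
finger_gap: 0.0487
```

```bash
python3 -m creep '[[0,0,0.0003,0,0,0],[0,0,0.0006,0,0,0],[0,0,0.0009,0,0,0],[0,0,0.001,0,0,0],[0,0,0.001,0,0,0],[0,0,0.001,0,0,0],[0,0,0.001,0,0,0],[0,0,0.001,0,0,0]]'
python3 -m creep '[[0,0,0,0,0,0],[0,0,0,0,0,0],[0,0,0,0,0,0],[0,0,0,0,0,0],[0,0,0,0,0,0],[0,0,0,0,0,0],[0,0,0,0,0,0],[0,0,0,0,0,0]]' 0.08
python3 -m creep '[[0,0,-0.01,0,0,0],[0,0,-0.03,0,0,0],[0,0,-0.055,0,0,0],[0,0,-0.08,0,0,0],[0,0,-0.11,0,0,0],[0,0,-0.14,0,0,0],[0,0,-0.16,0,0,0],[0,0,-0.17,0,0,0]]' 0.0854
```

```text
clock: 6.65
tcp_pos: [0.5601, -0.251, 0.0298]
orientation: [0.0, 0.707, 0.707, 0.0]
wrist_force: [-0.0, -0.7, -2.0]
finger_gap: 0.0482
clock: 7.45
tcp_pos: [0.5601, -0.251, 0.0298]
orientation: [0.0, 0.707, 0.707, 0.0]
wrist_force: [0.2, -0.5, -0.3]
finger_gap: 0.0802
clock: 8.25
tcp_pos: [0.561, -0.2516, 0.2031]
orientation: [0.002, 0.707, 0.707, 0.001]
wrist_force: [0.8, -0.2, -0.1]
finger_gap: 0.0853
```

```bash
python3 - <<'E'
from h import *
p,im,d=cam("side");G["pump"]=(.56,-.251,.085,.102);print(top("pump",p,d));print(top("dropper",p,d))
cv2.imwrite("pics/s2.png",cv2.resize(im[200:384,180:436],None,fx=2.5,fy=2.5))
E
python3 -m creep '[[0.02,-0.005,0,0,0,0],[0.06,-0.018,0,0,0,0],[0.105,-0.035,0,0,0,0],[0.15,-0.05,0,0,0,0],[0.195,-0.065,0,0,0,0],[0.24,-0.08,0,0,0,0],[0.285,-0.095,0,0,0,0],[0.3195,-0.1035,0,0,0,0]]'
python3 - <<'E'
from h import *
p,im,d=cam("wrist");print(env.get_state()["tcp_pos"]);
for n in("blower","loupe","pot"):print(top(n,p,d))
E
```

```text
('pump', 212, array([ 0.5615, -0.2523]), 0.0202, array([ 0.5618, -0.2522], dtype=float32))
('dropper', 92, array([ 0.6722, -0.1884]), 0.0113, array([ 0.6699, -0.1911], dtype=float32))
clock: 9.1
tcp_pos: [0.4543, 0.0706, 0.199]
orientation: [-0.001, 0.707, 0.707, -0.001]
wrist_force: [0.1, -0.0, -0.1]
finger_gap: 0.0856
[0.45290216 0.07426643 0.19904373]
('blower', 212, array([0.4553, 0.0682]), 0.0079, array([0.4556, 0.0692], dtype=float32))
('loupe', 520, array([0.6801, 0.0688]), 0.0163, array([0.6752, 0.0685], dtype=float32))
('pot', 977, array([ 0.6913, -0.0602]), 0.0209, array([ 0.6884, -0.0572], dtype=float32))
```

View pics/s2.png

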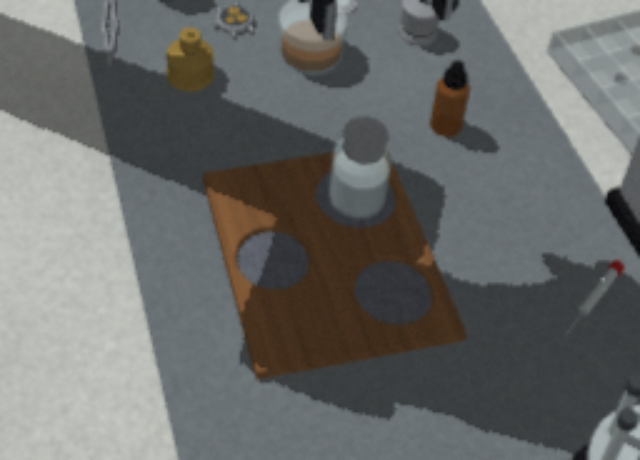

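Picture 6 shows the pump upright inside its well. Next I'll descend on the blower and grip it.

```bash
python3 -m creep '[[0,-0.0005,0.015,0,0,0],[0,-0.0005,0.045,0,0,0],[0,-0.0005,0.08,0,0,0],[0,-0.0005,0.115,0,0,0],[0,-0.0005,0.14,0,0,0],[0,-0.0005,0.158,0,0,0],[0,-0.0005,0.168,0,0,0],[0,-0.0005,0.173,0,0,0]]' 0.0854
python3 -m creep '[[0,0,0,0,0,0],[0,0,0,0,0,0],[0,0,0.0,0,0,0],[0,0,0,0,0,0],[0,0,0,0,0,0],[0,0,0,0,0,0],[0,0,0,0,0,0],[0,0,0,0,0,0]]' 0.0854
python3 -m creep '[[0,0,0,0,0,0],[0,0,0,0,0,0],[0,0,0.0,0,0,0],[0,0,0,0,0,0],[0,0,0,0,0,0],[0,0,0,0,0,0],[0,0,0,0,0,0],[0,0,0,0,0,0]]' 0.02 40
python3 -m creep '[[0,0,-0.005,0,0,0],[0,0,-0.015,0,0,0],[0,0,-0.03,0,0,0],[0,0,-0.05,0,0,0],[0,0,-0.075,0,0,0],[0,0,-0.1,0,0,0],[0,0,-0.12,0,0,0],[0,0,-0.13,0,0,0]]'
```

```text
clock: 9.95
tcp_pos: [0.455, 0.0684, 0.0256]
orientation: [-0.001, 0.707, 0.707, -0.001]
wrist_force: [-0.2, 0.1, -0.0]
finger_gap: 0.0859
clock: 10.75
tcp_pos: [0.4561, 0.0685, 0.0268]
orientation: [0.0, 0.707, 0.707, 0.0]
wrist_force: [0.2, 0.1, 0.1]
finger_gap: 0.0854
clock: 11.55
tcp_pos: [0.4561, 0.0685, 0.0271]
orientation: [0.0, 0.707, 0.707, 0.0]
wrist_force: [-1.8, -0.2, 5.5]
finger_gap: 0.0469
clock: 12.35
tcp_pos: [0.4571, 0.0685, 0.1592]
orientation: [0.001, 0.707, 0.707, 0.001]
wrist_force: [0.7, 0.9, -0.9]
finger_gap: 0.0474
```

```bash
python3 -m creep '[[-0.015,0.003,-0.005,0,0,0],[-0.045,0.01,-0.01,0,0,0],[-0.085,0.02,-0.02,0,0,0],[-0.125,0.03,-0.025,0,0,0],[-0.165,0.04,-0.025,0,0,0],[-0.205,0.05,-0.025,0,0,0],[-0.245,0.06,-0.025,0,0,0],[-0.285,0.07,-0.025,0,0,0]]'
python3 -m creep '[[-0.035,0.01,0,0,0,0],[-0.07,0.02,0,0,0,0],[-0.1,0.025,0,0,0,0],[-0.12,0.028,0,0,0,0],[-0.13,0.03,0,0,0,0],[-0.1355,0.03,0,0,0,0],[-0.1355,0.03,0.01,0,0,0],[-0.1355,0.03,0.02,0,0,0]]'
python3 -m creep '[[0,0,0.015,0,0,0],[0,0,0.035,0,0,0],[0,0,0.055,0,0,0],[0,0,0.075,0,0,0],[0,0,0.09,0,0,0],[0,0,0.1,0,0,0],[0,0,0.107,0,0,0],[0,0,0.11,0,0,0]]'
python3 - <<'E'
from h import *
p,im,d=cam("side");print(env.get_state()["tcp_pos"])
cv2.imwrite("pics/s3.png",cv2.resize(im[200:384,180:436],None,fx=2.5,fy=2.5))
E
```

```text
clock: 13.15
tcp_pos: [0.5259, -0.2181, 0.1815]
orientation: [-0.0, 0.707, 0.707, 0.0]
wrist_force: [0.5, 0.9, -0.8]
finger_gap: 0.0469
clock: 13.95
tcp_pos: [0.556, -0.351, 0.1613]
orientation: [-0.0, 0.707, 0.707, 0.0]
wrist_force: [0.0, -0.4, -0.2]
finger_gap: 0.0471
clock: 14.75
tcp_pos: [0.5558, -0.3513, 0.0511]
orientation: [-0.0, 0.707, 0.707, -0.0]
wrist_force: [-0.1, 0.7, -0.8]
finger_gap: 0.0465
[ 0.55588358 -0.3514961   0.0511859 ]
```

View pics/s3.png

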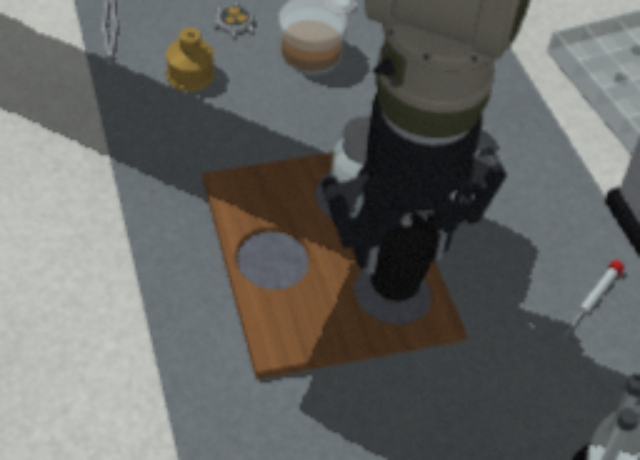

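Picture 7 shows the blower over the back right well (395,290). I'll lower and release it.

```bash
python3 -m creep '[[0,0,0.005,0,0,0],[0,0,0.009,0,0,0],[0,0,0.012,0,0,0],[0,0,0.014,0,0,0],[0,0,0.016,0,0,0],[0,0,0.017,0,0,0],[0,0,0.018,0,0,0],[0,0,0.0185,0,0,0]]'
python3 -m creep '[[0,0,0.0003,0,0,0],[0,0,0.0005,0,0,0],[0,0,0.0008,0,0,0],[0,0,0.001,0,0,0],[0,0,0.001,0,0,0],[0,0,0.001,0,0,0],[0,0,0.001,0,0,0],[0,0,0.001,0,0,0]]'
python3 -m creep '[[0,0,0,0,0,0],[0,0,0,0,0,0],[0,0,0,0,0,0],[0,0,0,0,0,0],[0,0,0,0,0,0],[0,0,0,0,0,0],[0,0,0,0,0,0],[0,0,0,0,0,0]]' 0.08
python3 -m creep '[[0,0,-0.01,0,0,0],[0,0,-0.03,0,0,0],[0,0,-0.055,0,0,0],[0,0,-0.08,0,0,0],[0,0,-0.11,0,0,0],[0,0,-0.14,0,0,0],[0,0,-0.16,0,0,0],[0,0,-0.17,0,0,0]]' 0.0854
```

```text
clock: 15.6
tcp_pos: [0.5561, -0.352, 0.0333]
orientation: [0.0, 0.707, 0.707, 0.0]
wrist_force: [-0.7, -0.2, -0.2]
finger_gap: 0.0467
clock: 16.4
tcp_pos: [0.5561, -0.352, 0.0331]
orientation: [0.0, 0.707, 0.707, 0.0]
wrist_force: [-2.3, 2.1, 5.1]
finger_gap: 0.047
clock: 17.2
tcp_pos: [0.556, -0.352, 0.0323]
orientation: [-0.0, 0.707, 0.707, 0.0]
wrist_force: [-0.6, 0.0, -0.1]
finger_gap: 0.0804
clock: 18.0
tcp_pos: [0.5569, -0.3527, 0.2058]
orientation: [0.002, 0.707, 0.707, 0.0]
wrist_force: [0.1, -0.7, -0.0]
finger_gap: 0.0852
```

```bash
python3 -m creep '[[0.015,0.01,0,0,0,0],[0.04,0.028,0,0,0,0],[0.07,0.048,0,0,0,0],[0.1,0.069,0,0,0,0],[0.13,0.09,0,0,0,0],[0.15,0.105,0,0,0,0],[0.162,0.112,0,0,0,0],[0.166,0.1145,0,0,0,0]]'
python3 - <<'E'
from h import *
p,im,d=cam("side");G["blower"]=(.556,-.352,.085,.105)
for n in ("blower","dropper"):print(top(n,p,d))
G["pump"]=(.56,-.251,.085,.102);print(top("pump",p,d))
p,im,d=cam("wrist");print(env.get_state()["tcp_pos"],top("dropper",p,d))
p,im,d=cam("scene");print(top("dropper",p,d),top("blower",p,d))
E
```

```text
clock: 18.8
tcp_pos: [0.6708, -0.1838, 0.201]
orientation: [-0.001, 0.706, 0.708, -0.0]
wrist_force: [0.3, 0.1, 0.5]
finger_gap: 0.0856
('blower', 20, array([ 0.5569, -0.3527]), 0.0058, array([ 0.5574, -0.354 ], dtype=float32))
('dropper', 94, array([ 0.6713, -0.1893]), 0.0109, array([ 0.6698, -0.1911], dtype=float32))
('pump', 213, array([ 0.5614, -0.2517]), 0.0204, array([ 0.5617, -0.2521], dtype=float32))
[ 0.67029255 -0.18548095  0.20155393] ('dropper', 509, array([ 0.6703, -0.1857]), 0.0105, array([ 0.6702, -0.1831], dtype=float32))
('dropper', 56, array([ 0.6711, -0.1846]), 0.0117, array([ 0.673 , -0.1817], dtype=float32)) ('blower', 7, array([ 0.5556, -0.3495]), 0.0053, array([ 0.5563, -0.3501], dtype=float32))
```

```bash
python3 -m creep '[[0,0,0.015,0,0,0],[0,0,0.045,0,0,0],[0,0,0.08,0,0,0],[0,0,0.115,0,0,0],[0,0,0.145,0,0,0],[0,0,0.163,0,0,0],[0,0,0.175,0,0,0],[0,0,0.18,0,0,0]]' 0.07
python3 -m creep '[[0,0,0,0,0,0],[0,0,0,0,0,0],[0,0,0.0,0,0,0],[0,0,0,0,0,0],[0,0,0,0,0,0],[0,0,0,0,0,0],[0,0,0,0,0,0],[0,0,0,0,0,0]]'
python3 -m creep '[[0,0,0,0,0,0],[0,0,0,0,0,0],[0,0,0.0,0,0,0],[0,0,0,0,0,0],[0,0,0,0,0,0],[0,0,0,0,0,0],[0,0,0,0,0,0],[0,0,0,0,0,0]]' 0.01 40
python3 -m creep '[[0,0,-0.005,0,0,0],[0,0,-0.015,0,0,0],[0,0,-0.03,0,0,0],[0,0,-0.05,0,0,0],[0,0,-0.075,0,0,0],[0,0,-0.1,0,0,0],[0,0,-0.12,0,0,0],[0,0,-0.13,0,0,0]]'
```

```text
clock: 19.75
tcp_pos: [0.6694, -0.187, 0.0211]
orientation: [-0.001, 0.708, 0.707, -0.0]
wrist_force: [-0.5, -0.1, -0.6]
finger_gap: 0.0701
clock: 20.55
tcp_pos: [0.6706, -0.186, 0.0223]
orientation: [0.0, 0.707, 0.707, 0.0]
wrist_force: [-1.1, 0.9, 0.2]
finger_gap: 0.0699
clock: 21.35
tcp_pos: [0.6707, -0.1861, 0.0225]
orientation: [0.0, 0.707, 0.707, 0.0]
wrist_force: [0.4, -0.3, 0.4]
finger_gap: 0.029
clock: 22.15
tcp_pos: [0.6718, -0.1865, 0.1564]
orientation: [0.002, 0.707, 0.707, 0.001]
wrist_force: [0.2, -0.8, -0.4]
finger_gap: 0.0291
```

```bash
python3 -m creep '[[0.015,-0.003,-0.005,0,0,0],[0.045,-0.01,-0.01,0,0,0],[0.085,-0.02,-0.02,0,0,0],[0.125,-0.03,-0.025,0,0,0],[0.165,-0.04,-0.025,0,0,0],[0.205,-0.05,-0.025,0,0,0],[0.245,-0.06,-0.025,0,0,0],[0.285,-0.07,-0.025,0,0,0]]'
python3 -m creep '[[0.04,-0.01,0,0,0,0],[0.08,-0.02,0,0,0,0],[0.12,-0.03,0,0,0,0],[0.15,-0.036,0,0,0,0],[0.175,-0.038,0,0,0,0],[0.19,-0.0395,0,0,0,0],[0.197,-0.0395,0,0,0,0],[0.197,-0.0395,0.01,0,0,0]]'
python3 -m creep '[[0,0,0.015,0,0,0],[0,0,0.035,0,0,0],[0,0,0.06,0,0,0],[0,0,0.085,0,0,0],[0,0,0.105,0,0,0],[0,0,0.115,0,0,0],[0,0,0.12,0,0,0],[0,0,0.12,0,0,0]]'
python3 - <<'E'
from h import *
p,im,d=cam("scene");print(env.get_state()["tcp_pos"])
cv2.imwrite("pics/c4.png",cv2.resize(im[130:310,260:460],None,fx=3,fy=3))
E
```

```text
clock: 22.95
tcp_pos: [0.5985, 0.1015, 0.1765]
orientation: [-0.001, 0.707, 0.707, -0.001]
wrist_force: [0.6, -0.4, -1.0]
finger_gap: 0.029
clock: 23.75
tcp_pos: [0.5616, 0.2968, 0.168]
orientation: [0.001, 0.707, 0.707, 0.001]
wrist_force: [-0.1, -0.3, -0.4]
finger_gap: 0.0289
clock: 24.55
tcp_pos: [0.561, 0.2953, 0.0469]
orientation: [-0.0, 0.707, 0.707, -0.0]
wrist_force: [-0.9, -0.1, -0.6]
finger_gap: 0.0287
[0.56153674 0.29562263 0.04774869]
```

View pics/c4.png

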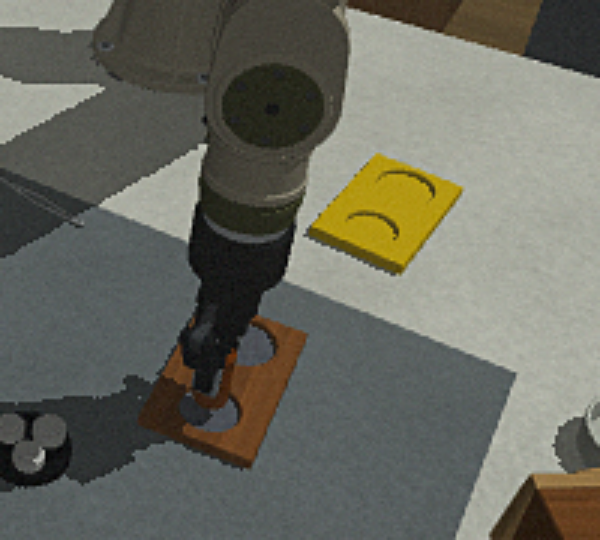

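Picture 8 shows the dropper bottle above the back well (212,412). I'll lower and release it.

```bash
python3 -m creep '[[0,0,0.005,0,0,0],[0,0,0.009,0,0,0],[0,0,0.012,0,0,0],[0,0,0.014,0,0,0],[0,0,0.016,0,0,0],[0,0,0.017,0,0,0],[0,0,0.018,0,0,0],[0,0,0.0185,0,0,0]]'
python3 -m creep '[[0,0,0.0003,0,0,0],[0,0,0.0005,0,0,0],[0,0,0.0008,0,0,0],[0,0,0.001,0,0,0],[0,0,0.001,0,0,0],[0,0,0.001,0,0,0],[0,0,0.001,0,0,0],[0,0,0.001,0,0,0]]'
python3 -m creep '[[0,0,0,0,0,0],[0,0,0,0,0,0],[0,0,0,0,0,0],[0,0,0,0,0,0],[0,0,0,0,0,0],[0,0,0,0,0,0],[0,0,0,0,0,0],[0,0,0,0,0,0]]' 0.07
python3 -m creep '[[0,0,-0.01,0,0,0],[0,0,-0.03,0,0,0],[0,0,-0.055,0,0,0],[0,0,-0.08,0,0,0],[0,0,-0.11,0,0,0],[0,0,-0.14,0,0,0],[0,0,-0.16,0,0,0],[0,0,-0.17,0,0,0]]' 0.0854
```

```text
clock: 25.4
tcp_pos: [0.5611, 0.296, 0.0288]
orientation: [0.0, 0.707, 0.707, 0.0]
wrist_force: [-0.4, 0.3, -0.4]
finger_gap: 0.0284
clock: 26.2
tcp_pos: [0.5611, 0.296, 0.0284]
orientation: [0.0, 0.707, 0.707, 0.0]
wrist_force: [-1.7, -0.3, 5.3]
finger_gap: 0.0289
clock: 27.0
tcp_pos: [0.5611, 0.296, 0.0278]
orientation: [0.0, 0.707, 0.707, 0.0]
wrist_force: [-0.3, 0.3, -0.6]
finger_gap: 0.0698
clock: 27.8
tcp_pos: [0.5621, 0.2964, 0.2013]
orientation: [0.001, 0.707, 0.707, 0.002]
wrist_force: [0.0, 0.5, -0.0]
finger_gap: 0.0853
```

```bash
python3 -m creep '[[-0.015,0.008,0,0,0,0],[-0.05,0.027,0,0,0,0],[-0.09,0.049,0,0,0,0],[-0.13,0.071,0,0,0,0],[-0.17,0.092,0,0,0,0],[-0.2,0.109,0,0,0,0],[-0.22,0.12,0,0,0,0],[-0.2265,0.123,0,0,0,0]]'
python3 - <<'E'
from h import *
p,im,d=cam("scene");G["dropper"]=(.561,.296,.06,.096)
print(top("dropper",p,d),top("loupe",p,d))
cv2.imwrite("pics/c5.png",cv2.resize(im[130:310,200:440],None,fx=3,fy=3))
p,im,d=cam("wrist");print(env.get_state()["tcp_pos"],top("loupe",p,d),top("pot",p,d))
E
```

```text
clock: 28.6
tcp_pos: [0.6845, 0.0664, 0.1962]
orientation: [-0.001, 0.708, 0.706, -0.001]
wrist_force: [-0.1, 0.2, -0.5]
finger_gap: 0.0852
('dropper', 111, array([0.5645, 0.2969]), 0.0145, array([0.5665, 0.2984], dtype=float32)) ('loupe', 103, array([0.6846, 0.0704]), 0.017, array([0.6858, 0.0713], dtype=float32))
[0.68380241 0.0686933  0.19681486] ('loupe', 1066, array([0.6839, 0.0693]), 0.0167, array([0.6842, 0.0699], dtype=float32)) ('pot', 970, array([ 0.6913, -0.0601]), 0.0204, array([ 0.6914, -0.0573], dtype=float32))
```

View pics/c5.png

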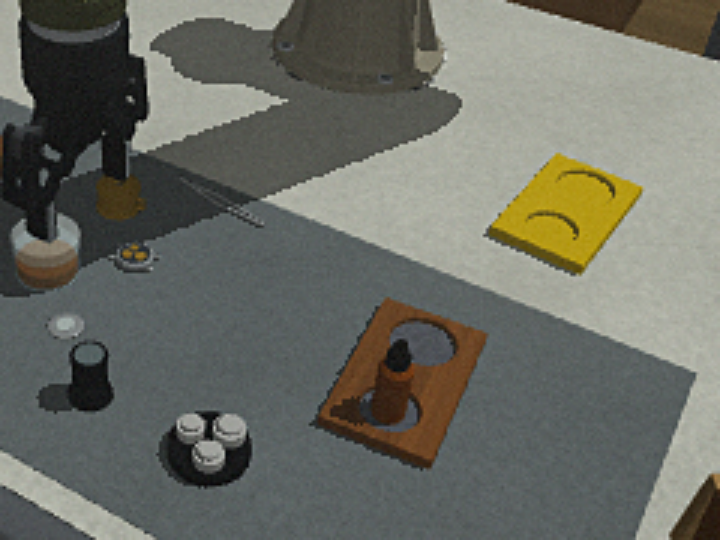

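Picture 9 shows the dropper upright in the narrow tray's back well (390,405). Next is the loupe.

```bash
python3 -m creep '[[0,0,0.015,0,0,0],[0,0,0.045,0,0,0],[0,0,0.08,0,0,0],[0,0,0.115,0,0,0],[0,0,0.145,0,0,0],[0,0,0.165,0,0,0],[0,0,0.178,0,0,0],[0,0,0.184,0,0,0]]' 0.065
python3 -m creep '[[0,0,0,0,0,0],[0,0,0,0,0,0],[0,0,0.0,0,0,0],[0,0,0,0,0,0],[0,0,0,0,0,0],[0,0,0,0,0,0],[0,0,0,0,0,0],[0,0,0,0,0,0]]'
python3 -m creep '[[0,0,0,0,0,0],[0,0,0,0,0,0],[0,0,0.0,0,0,0],[0,0,0,0,0,0],[0,0,0,0,0,0],[0,0,0,0,0,0],[0,0,0,0,0,0],[0,0,0,0,0,0]]' 0.01 35
python3 -m creep '[[0,0,-0.005,0,0,0],[0,0,-0.015,0,0,0],[0,0,-0.03,0,0,0],[0,0,-0.055,0,0,0],[0,0,-0.085,0,0,0],[0,0,-0.12,0,0,0],[0,0,-0.15,0,0,0],[0,0,-0.166,0,0,0]]'
```

```text
clock: 29.5
tcp_pos: [0.6827, 0.0711, 0.0127]
orientation: [-0.001, 0.706, 0.708, -0.001]
wrist_force: [-0.6, -0.3, -0.0]
finger_gap: 0.065
clock: 30.3
tcp_pos: [0.6841, 0.0694, 0.0138]
orientation: [0.0, 0.707, 0.707, 0.0]
wrist_force: [0.1, -0.3, 0.3]
finger_gap: 0.065
clock: 31.1
tcp_pos: [0.6842, 0.0695, 0.0139]
orientation: [0.0, 0.707, 0.707, 0.0]
wrist_force: [-0.2, 0.1, 1.2]
finger_gap: 0.0313
clock: 31.9
tcp_pos: [0.6855, 0.0695, 0.1852]
orientation: [0.002, 0.707, 0.707, 0.002]
wrist_force: [0.4, 0.2, -0.4]
finger_gap: 0.0308
```

```bash
python3 -m creep '[[-0.01,-0.006,0,0,0,0],[-0.035,-0.02,0,0,0,0],[-0.065,-0.038,0,0,0,0],[-0.1,-0.058,0,0,0,0],[-0.135,-0.078,0,0,0,0],[-0.17,-0.099,0,0,0,0],[-0.205,-0.119,0,0,0,0],[-0.24,-0.139,0,0,0,0]]'
python3 -m creep '[[-0.03,-0.018,0,0,0,0],[-0.06,-0.035,0,0,0,0],[-0.085,-0.049,0,0,0,0],[-0.105,-0.061,0,0,0,0],[-0.12,-0.07,0,0,0,0],[-0.128,-0.0745,0,0,0,0],[-0.128,-0.0745,0.005,0,0,0],[-0.128,-0.0745,0.02,0,0,0]]'
python3 -m creep '[[0,0,0.015,0,0,0],[0,0,0.035,0,0,0],[0,0,0.06,0,0,0],[0,0,0.085,0,0,0],[0,0,0.103,0,0,0],[0,0,0.115,0,0,0],[0,0,0.121,0,0,0],[0,0,0.121,0,0,0]]'
python3 - <<'E'
from h import *
p,im,d=cam("side");print(env.get_state()["tcp_pos"])
cv2.imwrite("pics/s6.png",cv2.resize(im[200:384,180:436],None,fx=2.5,fy=2.5))
E
```

```text
clock: 32.7
tcp_pos: [0.5428, -0.1719, 0.1792]
orientation: [-0.0, 0.707, 0.707, -0.0]
wrist_force: [0.0, -0.7, 0.5]
finger_gap: 0.031
clock: 33.5
tcp_pos: [0.4711, -0.2988, 0.1604]
orientation: [0.001, 0.707, 0.707, 0.0]
wrist_force: [-0.2, 0.4, -0.5]
finger_gap: 0.0311
clock: 34.3
tcp_pos: [0.4704, -0.2978, 0.0382]
orientation: [-0.001, 0.707, 0.707, 0.0]
wrist_force: [-0.1, -0.3, -0.0]
finger_gap: 0.0313
[ 0.47080584 -0.29832014  0.03897859]
```

View pics/s6.png

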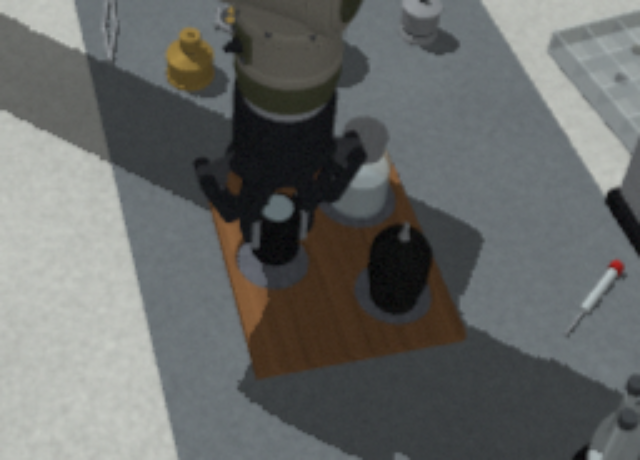

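Picture 10 shows the loupe over the front well (275,255), with the pump and blower standing. I'll lower and release it with a modest opening.

```bash
python3 -m creep '[[0,0,0.005,0,0,0],[0,0,0.009,0,0,0],[0,0,0.012,0,0,0],[0,0,0.014,0,0,0],[0,0,0.016,0,0,0],[0,0,0.017,0,0,0],[0,0,0.018,0,0,0],[0,0,0.0185,0,0,0]]'
python3 -m creep '[[0,0,0.0003,0,0,0],[0,0,0.0005,0,0,0],[0,0,0.0008,0,0,0],[0,0,0.001,0,0,0],[0,0,0.001,0,0,0],[0,0,0.001,0,0,0],[0,0,0.001,0,0,0],[0,0,0.001,0,0,0]]'
python3 -m creep '[[0,0,0,0,0,0],[0,0,0,0,0,0],[0,0,0,0,0,0],[0,0,0,0,0,0],[0,0,0,0,0,0],[0,0,0,0,0,0],[0,0,0,0,0,0],[0,0,0,0,0,0]]' 0.06
python3 -m creep '[[0,0,-0.01,0,0,0],[0,0,-0.03,0,0,0],[0,0,-0.055,0,0,0],[0,0,-0.08,0,0,0],[0,0,-0.11,0,0,0],[0,0,-0.14,0,0,0],[0,0,-0.16,0,0,0],[0,0,-0.18,0,0,0]]'
```

```text
clock: 35.15
tcp_pos: [0.4706, -0.2985, 0.0203]
orientation: [0.0, 0.707, 0.707, 0.0]
wrist_force: [0.1, 0.3, -0.4]
finger_gap: 0.0311
clock: 35.95
tcp_pos: [0.4706, -0.2986, 0.0199]
orientation: [0.0, 0.707, 0.707, 0.0]
wrist_force: [-1.5, 0.7, 5.9]
finger_gap: 0.0314
clock: 36.75
tcp_pos: [0.4705, -0.2985, 0.0193]
orientation: [0.0, 0.707, 0.707, 0.0]
wrist_force: [0.2, 0.3, 0.0]
finger_gap: 0.0597
clock: 37.55
tcp_pos: [0.4707, -0.2986, 0.2016]
orientation: [0.001, 0.707, 0.707, 0.0]
wrist_force: [-0.0, 0.2, -0.5]
finger_gap: 0.0598
```

```bash
python3 -m creep '[[0.01,0.01,0,0,0,0],[0.04,0.037,0,0,0,0],[0.075,0.07,0,0,0,0],[0.11,0.102,0,0,0,0],[0.145,0.135,0,0,0,0],[0.18,0.167,0,0,0,0],[0.21,0.195,0,0,0,0],[0.2385,0.221,0,0,0,0]]' 0.0854
python3 -m creep '[[0,0,0.015,0,0,0],[0,0,0.03,0,0,0],[0,0,0.045,0,0,0],[0,0,0.06,0,0,0],[0,0,0.07,0,0,0],[0,0,0.07,0,0,0],[0,0,0.07,0,0,0],[0,0,0.07,0,0,0]]'
python3 - <<'E'
from h import *
p,im,d=cam("side");G["loupe"]=(.4705,-.2985,.052,.062);print(top("loupe",p,d))
p,im,d=cam("wrist");print(env.get_state()["tcp_pos"],top("pot",p,d))
E
```

```text
clock: 38.35
tcp_pos: [0.6925, -0.0571, 0.1984]
orientation: [-0.0, 0.707, 0.708, -0.0]
wrist_force: [0.6, -0.9, -0.9]
finger_gap: 0.0859
clock: 39.15
tcp_pos: [0.6921, -0.06, 0.1303]
orientation: [0.001, 0.707, 0.707, 0.0]
wrist_force: [0.0, 0.4, 0.1]
finger_gap: 0.0852
('loupe', 180, array([ 0.4722, -0.2998]), 0.0169, array([ 0.4719, -0.301 ], dtype=float32))
[ 0.69216845 -0.06014433  0.13043666] ('pot', 2128, array([ 0.6917, -0.0603]), 0.0202, array([ 0.6916, -0.0586], dtype=float32))
```

```bash
python3 -m creep '[[0,0,0.015,0,0,0],[0,0,0.04,0,0,0],[0,0,0.065,0,0,0],[0,0,0.09,0,0,0],[0,0,0.105,0,0,0],[0,0,0.115,0,0,0],[0,0,0.121,0,0,0],[0,0,0.1235,0,0,0]]' 0.07
python3 -m creep '[[0,0,0,0,0,0],[0,0,0,0,0,0],[0,0,0.0,0,0,0],[0,0,0,0,0,0],[0,0,0,0,0,0],[0,0,0,0,0,0],[0,0,0,0,0,0],[0,0,0,0,0,0]]'
python3 -m creep '[[0,0,0,0,0,0],[0,0,0,0,0,0],[0,0,0.0,0,0,0],[0,0,0,0,0,0],[0,0,0,0,0,0],[0,0,0,0,0,0],[0,0,0,0,0,0],[0,0,0,0,0,0]]' 0.02 45
python3 -m creep '[[0,0,-0.005,0,0,0],[0,0,-0.015,0,0,0],[0,0,-0.03,0,0,0],[0,0,-0.055,0,0,0],[0,0,-0.085,0,0,0],[0,0,-0.12,0,0,0],[0,0,-0.15,0,0,0],[0,0,-0.164,0,0,0]]'
```

```text
clock: 40.05
tcp_pos: [0.6919, -0.0601, 0.006]
orientation: [0.0, 0.707, 0.707, 0.0]
wrist_force: [0.5, -0.1, -0.1]
finger_gap: 0.0701
clock: 40.85
tcp_pos: [0.6916, -0.06, 0.0058]
orientation: [0.0, 0.707, 0.707, 0.0]
wrist_force: [0.7, 0.2, -0.3]
finger_gap: 0.0698
clock: 41.65
tcp_pos: [0.6918, -0.06, 0.006]
orientation: [0.0, 0.707, 0.707, 0.0]
wrist_force: [0.6, 0.0, 1.9]
finger_gap: 0.0377
clock: 42.45
tcp_pos: [0.6932, -0.0603, 0.1754]
orientation: [0.003, 0.707, 0.707, 0.002]
wrist_force: [0.6, 0.2, -1.4]
finger_gap: 0.0375
```

```bash
python3 -m creep '[[0.01,-0.0064,0,0,0,0],[0.03,-0.019,0,0,0,0],[0.06,-0.038,0,0,0,0],[0.095,-0.06,0,0,0,0],[0.13,-0.083,0,0,0,0],[0.165,-0.105,0,0,0,0],[0.2,-0.127,0,0,0,0],[0.235,-0.15,0,0,0,0]]'
python3 -m creep '[[0.03,-0.019,0,0,0,0],[0.055,-0.035,0,0,0,0],[0.08,-0.051,0,0,0,0],[0.1,-0.064,0,0,0,0],[0.11,-0.07,0,0,0,0],[0.113,-0.0715,0,0,0,0],[0.113,-0.0715,0.005,0,0,0],[0.113,-0.0715,0.02,0,0,0]]'
python3 -m creep '[[0,0,0.015,0,0,0],[0,0,0.035,0,0,0],[0,0,0.06,0,0,0],[0,0,0.085,0,0,0],[0,0,0.103,0,0,0],[0,0,0.113,0,0,0],[0,0,0.118,0,0,0],[0,0,0.118,0,0,0]]'
python3 - <<'E'
from h import *
p,im,d=cam("scene");print(env.get_state()["tcp_pos"])
cv2.imwrite("pics/c7.png",cv2.resize(im[130:310,200:440],None,fx=3,fy=3))
E
```

```text
clock: 43.25
tcp_pos: [0.539, 0.1766, 0.1691]
orientation: [-0.001, 0.707, 0.707, -0.0]
wrist_force: [0.6, 1.2, -1.2]
finger_gap: 0.0375
clock: 44.05
tcp_pos: [0.4716, 0.2877, 0.1506]
orientation: [0.001, 0.707, 0.707, 0.001]
wrist_force: [0.4, -0.7, -0.8]
finger_gap: 0.0374
clock: 44.85
tcp_pos: [0.4702, 0.2874, 0.0314]
orientation: [-0.0, 0.707, 0.707, -0.0]
wrist_force: [0.1, 0.6, -1.8]
finger_gap: 0.0379
[0.47061986 0.28775377 0.03211052]
```

View pics/c7.png

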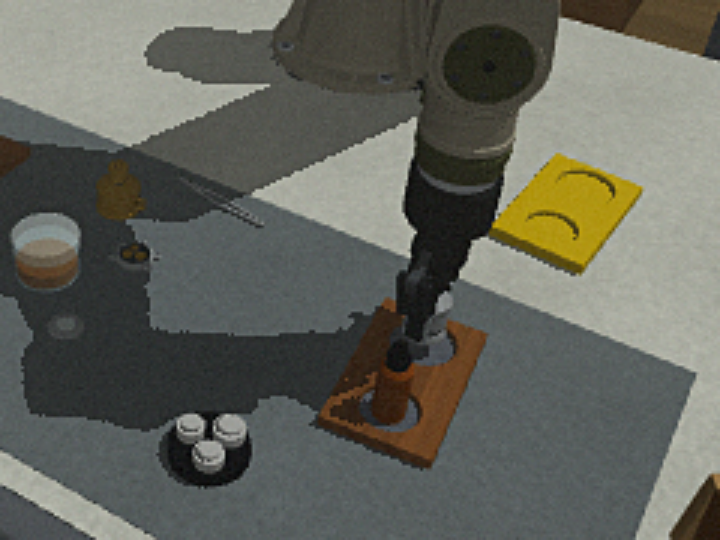

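Picture 11 shows the pot over the front well (435,330). I'll lower it carefully, because the fingertips come close to the tray top.

```bash
python3 -m creep '[[0,0,0.005,0,0,0],[0,0,0.009,0,0,0],[0,0,0.012,0,0,0],[0,0,0.014,0,0,0],[0,0,0.016,0,0,0],[0,0,0.0175,0,0,0],[0,0,0.0185,0,0,0],[0,0,0.0192,0,0,0]]'
python3 -m creep '[[0,0,0.0003,0,0,0],[0,0,0.0005,0,0,0],[0,0,0.0008,0,0,0],[0,0,0.001,0,0,0],[0,0,0.001,0,0,0],[0,0,0.001,0,0,0],[0,0,0.001,0,0,0],[0,0,0.001,0,0,0]]'
```

```text
clock: 45.7
tcp_pos: [0.4701, 0.288, 0.0125]
orientation: [0.0, 0.707, 0.707, 0.0]
wrist_force: [0.0, 1.1, -1.4]
finger_gap: 0.0378
clock: 46.5
tcp_pos: [0.4702, 0.288, 0.0119]
orientation: [0.0, 0.707, 0.707, 0.0]
wrist_force: [-1.7, -0.3, 5.2]
finger_gap: 0.0375
```

```bash
python3 -m creep '[[0,0,0,0,0,0],[0,0,0,0,0,0],[0,0,0,0,0,0],[0,0,0,0,0,0],[0,0,0,0,0,0],[0,0,0,0,0,0],[0,0,0,0,0,0],[0,0,0,0,0,0]]' 0.06
python3 -m creep '[[0,0,-0.01,0,0,0],[0,0,-0.03,0,0,0],[0,0,-0.055,0,0,0],[0,0,-0.08,0,0,0],[0,0,-0.11,0,0,0],[0,0,-0.14,0,0,0],[0,0,-0.17,0,0,0],[0,0,-0.2,0,0,0]]'
python3 -m creep '[[-0.01,0,0,0,0,0],[-0.04,0,0,0,0,0],[-0.08,0,0,0,0,0],[-0.12,0,0,0,0,0],[-0.16,0,0,0,0,0],[-0.2,0,0,0,0,0],[-0.23,0,0,0,0,0],[-0.25,0,0,0,0,0]]'
python3 -m creep '[[0,0,0,0,0,0],[0,0,0,0,0,0],[0,0,0.0,0,0,0],[0,0,0,0,0,0],[0,0,0,0,0,0],[0,0,0,0,0,0],[0,0,0,0,0,0],[0,0,0,0,0,0]]'
python3 - <<'E'
from h import *
p,s,d=cam("scene");p2,t,d2=cam("side")
G.update(pump=(.56,-.251,.085,.102),blower=(.556,-.352,.085,.105),loupe=(.4705,-.2985,.05,.064),dropper=(.561,.296,.06,.1),pot=(.47,.288,.04,.054))
for n in G:print(top(n,p,d),top(n,p2,d2))
cv2.imwrite("pics/f.png",np.vstack([cv2.resize(s[140:310,110:380],(720,453)),])); cv2.imwrite("pics/f2.png",cv2.resize(t[110:384,180:436],None,fx=2.1,fy=2.1))
E
```

```text
clock: 47.3
tcp_pos: [0.4701, 0.288, 0.0116]
orientation: [0.0, 0.707, 0.707, 0.0]
wrist_force: [-0.2, 0.2, -0.1]
finger_gap: 0.0602
clock: 48.1
tcp_pos: [0.4698, 0.2879, 0.2138]
orientation: [0.0, 0.707, 0.707, 0.0]
wrist_force: [0.1, 1.1, 0.0]
finger_gap: 0.0599
clock: 48.9
tcp_pos: [0.4693, 0.0358, 0.2115]
orientation: [0.0, 0.708, 0.706, -0.0]
wrist_force: [0.5, -0.4, 0.0]
finger_gap: 0.0605
clock: 49.7
tcp_pos: [0.4701, 0.0382, 0.2116]
orientation: [0.0, 0.707, 0.707, 0.0]
wrist_force: [0.3, -1.3, -0.0]
finger_gap: 0.0601
('pump', 77, array([ 0.558 , -0.2501]), 0.0212, array([ 0.5602, -0.2495], dtype=float32)) ('pump', 214, array([ 0.5612, -0.2521]), 0.0204, array([ 0.5617, -0.2521], dtype=float32))
('blower', 6, array([ 0.5563, -0.3499]), 0.0029, array([ 0.5562, -0.3505], dtype=float32)) ('blower', 17, array([ 0.5565, -0.3538]), 0.0048, array([ 0.5574, -0.3539], dtype=float32))
('loupe', 54, array([ 0.4722, -0.2968]), 0.017, array([ 0.4726, -0.2948], dtype=float32)) ('loupe', 186, array([ 0.4724, -0.2997]), 0.0171, array([ 0.4721, -0.3013], dtype=float32))
('pot', 127, array([0.4713, 0.2889]), 0.0205, array([0.4748, 0.2897], dtype=float32)) ('pot', 80, array([0.469 , 0.2871]), 0.0238, array([0.4689, 0.2788], dtype=float32))
('dropper', 109, array([0.5629, 0.2973]), 0.0143, array([0.566 , 0.2982], dtype=float32)) ('dropper', 38, array([0.5542, 0.2881]), 0.0115, array([0.5571, 0.2907], dtype=float32))
```

View pics/f.png

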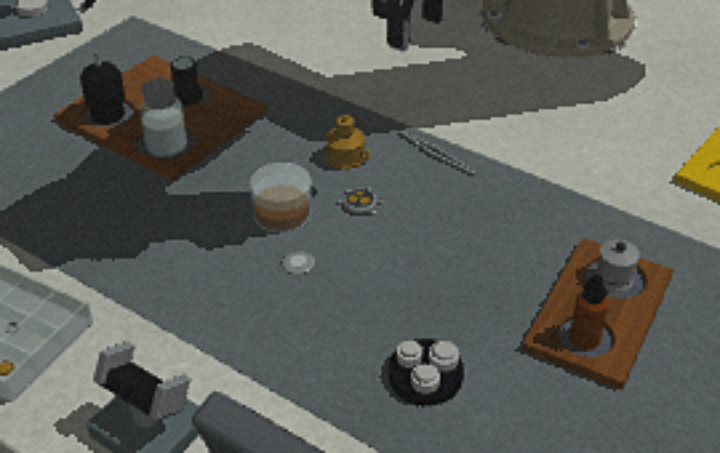

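View pics/f2.png

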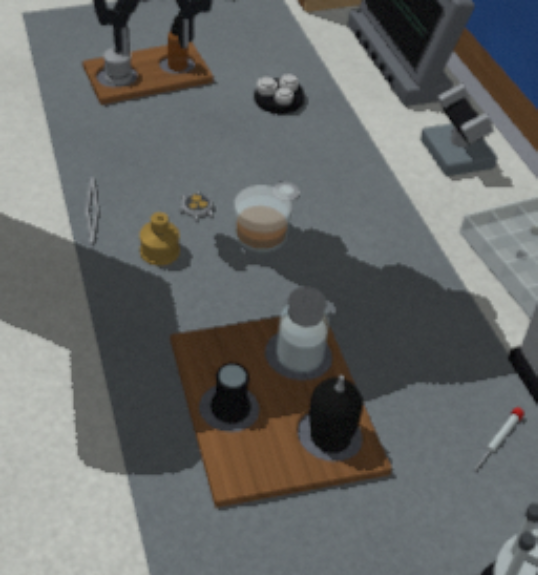

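Pictures 12 and 13 show all five items upright inside their wells, and the jar, lamp and dies where they were. I'll hand in.

```bash
python3 -c "
from workcell import env
print(env.hand_in())"
```

```text
the job is handed in; nothing more can be done
None
```

Both kits are made up and the job is handed in, at about 50 s of the 128 s allowed.

- **Order:** the pump bottle and blower went into the back of the wide tray, then the dropper bottle into the back of the narrow tray. After those came the loupe in front in the wide tray, and last the oil pot in front in the narrow one. Each item was lowered to contact and released, with wrist forces read after each move at 6 N or less. The pump bottle still hung on the gripper at release and dropped less than about 1 mm.
- **Last checks:** the final scene and side pictures show all five items upright in their wells. Measured tops lie within about 4 mm of the estimated well centres, against about 11 mm of clearance. The jar, lamp and die stand look unmoved in those pictures; I did not measure them again. The gripper was empty and clear of everything.
- **Disagreement:** the side camera put the dropper bottle about 10 mm off the scene camera's position. In that view the gripper partly hides it. The scene camera agrees with where the arm released it, to about 2 mm.

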